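Build up the disc spring stack on the compression fixture

TASK

One conical spring washer is already on the fixture's arbor; leave it there and thread the other three from the lane tray onto the arbor so that the faces alternate all the way up: wide rim against wide rim, narrow face against narrow face, never two facing the same way next to each other. Each must lie flat and fully down on the one below, with no washer turned over and none left in the tray, and the bottle, beaker, jar and wrench stay where they are.

Things in the scene. Friction and masses are not known exactly. Their poses are not given: they have to be found in the camera images.
- washer_a_centre (a point): dark steel conical spring washer, outer dia 56, hole dia 22.4, 15 high, about 130 g; one starts on the arbor, three in the tray. Wide face: straight rim 7 high at radius 28. Narrow face: flat ring dia 22.4 to 30. Point on the axis half-way up, z axis towards the narrow face. This one lies z up: narrow face on top, rim 0 to 7 above its support.
- washer_b_centre (a point): dark steel conical spring washer, outer dia 56, hole dia 22.4, 15 high, about 130 g; one starts on the arbor, three in the tray. Wide face: straight rim 7 high at radius 28. Narrow face: flat ring dia 22.4 to 30. Point on the axis half-way up, z axis towards the narrow face. This one lies z up: narrow face on top, rim 0 to 7 above its support.
- washer_c_centre (a point): dark steel conical spring washer, outer dia 56, hole dia 22.4, 15 high, about 130 g; one starts on the arbor, three in the tray. Wide face: straight rim 7 high at radius 28. Narrow face: flat ring dia 22.4 to 30. Point on the axis half-way up, z axis towards the narrow face. This one lies z down: dished wide face on top, rim 8 to 15 above its support.
- washer_d_centre (a point): dark steel conical spring washer, outer dia 56, hole dia 22.4, 15 high, about 130 g; one starts on the arbor, three in the tray. Wide face: straight rim 7 high at radius 28. Narrow face: flat ring dia 22.4 to 30. Point on the axis half-way up, z axis towards the narrow face. This one lies z down: dished wide face on top, rim 8 to 15 above its support.
- arbor_foot (a point): foot of the arbor: on its axis, at the top face of the fixture's aluminium plate (100 along x, 150 along y, 12 thick, fixed on the bench). Steel arbor: dia 18, 72 tall above the plate, its top 10 tapering to a blunt nose 8 across; it stands upright.
- column1 (a point): steel guide column fixed on the plate, dia 12, 60 tall, with a collar dia 20, 4 high, at its foot; point on its axis at the plate's top, -52 along y from arbor_foot. Fingers fit beside a washer on the arbor along the fixture's x axis, not along the line of the columns.
- column2 (a point): steel guide column fixed on the plate, dia 12, 60 tall, with a collar dia 20, 4 high, at its foot; point on its axis at the plate's top, +52 along y from arbor_foot. Fingers fit beside a washer on the arbor along the fixture's x axis, not along the line of the columns.
- level1 (a point): point on the arbor's axis 7.5 above the plate: centre of the washer numbered 1 from below in a correctly alternating stack (15 per washer); axes as arbor_foot.
- level2 (a point): point on the arbor's axis 22.5 above the plate: centre of the washer numbered 2 from below in a correctly alternating stack (15 per washer); axes as arbor_foot.
- level3 (a point): point on the arbor's axis 37.5 above the plate: centre of the washer numbered 3 from below in a correctly alternating stack (15 per washer); axes as arbor_foot.
- level4 (a point): point on the arbor's axis 52.5 above the plate: centre of the washer numbered 4 from below in a correctly alternating stack (15 per washer); axes as arbor_foot.
- tray: white plastic lane tray, fixed: floor 130 along x, 232 along y, 12 thick; origin centre of its underside on the bench. Four ribs along x, 4 thick, rising 20 above the floor, at y = -114, -38, 38, 114 make three lanes 72 wide, open at both x ends. One washer per lane, within about 25 of mid-length: fingers fit beside it along x, not y.
- bottle_mid (a point): amber reagent bottle, bystander, diameter 54, 120 tall, standing; point on its axis 60 above the bench.
- beaker_mid (a point): glass beaker, bystander, diameter 68, 75 tall, standing; point on its axis 37 above the bench.
- jar_mid (a point): small white jar, bystander, diameter 48, 45 tall, standing just off the fixture plate's +x edge; point on its axis 22 above the bench.
- wrench_grip (a point): steel wrench, bystander, 180 long, lying on the bench beyond the work; point on its handle.
There are look-alikes about, which are no part of the job. What is shaped like the part that bears washer_b_centre but brown or green is not meant.

How it is judged:
At the end, for the whole second after the job is handed in: All four washers are on the arbor, at rest, flat within 0.1 rad and not turned over, faces alternating, centres within 4.5 mm of 7.5, 22.5, 37.5 and 52.5 mm above the plate on the arbor axis; the lowest is the one that began there, moved under 8 mm; bystanders within 30 mm (((((distance between washer_a_centre and level1 below 0.0045 m and distance of washer_a_centre from where it was at the start of the episode below 0.008 m) or (distance between washer_b_centre and level1 below 0.0045 m and distance of washer_b_centre from where it was at the start of the episode below 0.008 m)) and distance between any of washer_c_centre, washer_d_centre and level2 below 0.0045 m and distance between any of washer_a_centre, washer_b_centre and level3 below 0.0045 m and distance between any of washer_c_centre, washer_d_centre and level4 below 0.0045 m) or (((distance between washer_c_centre and level1 below 0.0045 m and distance of washer_c_centre from where it was at the start of the episode below 0.008 m) or (distance between washer_d_centre and level1 below 0.0045 m and distance of washer_d_centre from where it was at the start of the episode below 0.008 m)) and distance between any of washer_a_centre, washer_b_centre and level2 below 0.0045 m and distance between any of washer_c_centre, washer_d_centre and level3 below 0.0045 m and distance between any of washer_a_centre, washer_b_centre and level4 below 0.0045 m)) and angle between each of washer_a_centre, washer_b_centre's own z axis and vertical below 0.1 rad and angle between each of washer_c_centre, washer_d_centre's own z axis and vertical above 3.04 rad and linear speed of each of washer_a, washer_b, washer_c, washer_d below 0.02 m/s); the robot touches nothing.
It fails at once if the bottle is shifted by more than 30 mm or tipped over (distance of bottle_mid from where it was at the start of the episode above 0.03 m or angle between bottle_mid's own z axis and vertical above 0.5 rad).
It fails at once if the beaker is shifted by more than 30 mm or tipped over (distance of beaker_mid from where it was at the start of the episode above 0.03 m or angle between beaker_mid's own z axis and vertical above 0.5 rad).
It fails at once if the jar is shifted by more than 30 mm or tipped over (distance of jar_mid from where it was at the start of the episode above 0.03 m or angle between jar_mid's own z axis and vertical above 0.5 rad).
It fails at once if the wrench is shifted by more than 30 mm (distance of wrench_grip from where it was at the start of the episode above 0.03 m).
It also fails if it takes over 70 s, if anything falls off the work surface, if the arm or the gripper's body presses on something with over 40 N, if the wrist force passes 120 N, or if a joint passes its speed limit or range.

ROBOT

A 6-joint arm with a two-finger parallel gripper is mounted at the origin on the work surface. World frame = base frame: x ahead of the robot, y to its left, z up, the work surface at z = 0. Lengths are in m, angles in rad, forces in N, time in s.
With the tool pointing down it reaches from about 0.3 to 0.75 m from the base axis. Payload 8.5 kg.
Tool frame: the origin (TCP) lies between the finger pads; the fingertips stand 22 mm ahead of it and the grasp point (between the pads) lies 3 mm ahead of it (tip_extent is the distance from the TCP to the fingertips, in m); z points along the fingers, y is the line along which they close (so a half turn about z gives the same grasp; the last joint's range is limited). The gripper opens to 88 mm and grips with 3 to 60 N. Pads are 18 mm wide; open, the fingers measure 123 mm over their backs; the gripper's body (75 mm by 187 mm) begins 45 mm behind the grasp point.
Start: joints at [-1.46, 0.381, 1.297, -0, 1.464, -0.215], TCP at [0.176, -0.521, 0.236] pointing down, gripper open.
Joint ranges: [-3.11, 3.11], [-0.89, 2.33], [0.22, 2.48], [-1.42, 4.56], [0.17, 2.85], [-2.88, 2.88]. Speed limits (rad/s): [2.39, 2.39, 3.14, 3.14, 3.14, 3.14].

INTERFACE

Orientations are given as a 3x3 rotation matrix whose columns are the frame's x, y, z axes.
In Python, from workcell import observe, get_image, camera_model, hand_in, look_for, tip_extent gives the robot as it stands.
- The arm moves only by the tool jog_arm, never from a script. Its argument "rows" is a list of rows, each a list of 7 numbers: the shift along the tool's x, y, z in m, then the turn, a rotation vector about the tool's x, y, z in degrees, then the opening, from 0 (shut) to 1 (fully open). In form: [[tx, ty, tz, rx, ry, rz, jaw], ...]. A call has exactly 5 rows; each row shifts and turns the commanded pose from where the row before left it, along the tool's axes as they then stand; what a row does not reach is not made up. A row lasts 1/8 s, in which the tool goes at most 62.5 mm and 10.7 degrees, less where a joint would pass 70% of its speed; a pose out of reach is approached as far as the arm can. A call with a gripper value outside its range is refused whole. The fingers move at their own pace and stop on an object; "newtons" is the grip in N (left out, the last holds). Time passes only in rows, so rows that do not move let the fingers close, or fill a call up. It gives the time, the measured TCP pose, the force, the opening and the grip force at its end, in the units of the state.
- observe(): the state, without advancing time (a new reading comes with each control period).
- get_image(name): name is "side" or "top" or "wrist"; returns the picture (480x640x3 uint8, red, green, blue); there is no depth.
- camera_model(name): a dict with "camera_matrix" (3x3 intrinsics, pixels), "dist" ([k1, k2, p1, p2, k3] as OpenCV has them; the pictures are not rectified), "camera_from_world" (4x4, takes a point from world to camera coordinates). Camera axes: x right, y up, looking along -z (the intrinsics and any distortion apply to the point x, -y, -z); pixel columns grow to the right and rows downward; lengths in m; the calibration is good to about 2 mm. A picture is of the moment at which its call begins: read the wrist's pose just before it. camera_model takes no time and is no camera call; for the wrist camera it gives the pose at the moment of the call.
- hand_in(): hands the job in; it is judged then, once.
Trained networks look in the newest picture that a camera, given by its name, has taken for a name from the list of things; names that differ only in an ending like _2 or _b are one class to them, and where a whole thing is asked for, a point or a joint stands for the part that bears it (a point fixed in the world has none). Each returns a list of dicts, best first, with "confidence" (0 to 1); they miss things now and then, are a little off and sometimes report something else, mostly with a low value. They report only what shows in the picture. A call takes as long as a camera call. They do not tell look-alikes from the thing itself.
- look_for(camera, name): "location" ([x, y, z] in m, in the coordinates of the camera as it stood for that picture, good to about 4 mm: the middle of the surface that is visible of it).
The state is a dict: "time_s": time; "qpos": joint angles; "qvel": joint speeds; "joint_torque": joint torques, N m; "tool_pos": TCP position; "tcp_rot": TCP orientation; "contact_force": force on the tool from outside, world axes, zero at the start; "wrist_torque": the same for the moment, N m; "grip_width": finger opening in m; "gripper_force": force on a finger pad.
Only numpy, scipy, OpenCV 4.12 (cv2) and the standard library are available. Lean on these libraries where they do the work, as an engineer would, in place of code of your own. Each camera call takes 0.05 s, during which the arm holds its last target. There are 200 camera calls.

## Working session

There is one attempt and no reset: what is moved stays moved. The work goes in short steps, Python scripts to look and compute and a tool call to move; the robot and the scene stay as the last step left them, time stands still between calls to the robot, and variables do not carry over. Pictures are saved under pics/ and viewed, at most 10 in all, crops included, and the job is handed in when it is done.

Besides the shell and the picture viewer there is one more tool, called after "Emit:" as name(argument=value, ...), one argument or row to a line, values as JSON. jog_arm: Moves the arm, as the interface text tells. Its arguments: {"type":"object","properties":{"rows":{"type":"array"},"newtons":{"type":"number"}},"required":["rows"]}

```bash
mkdir -p pics; cat > h.py <<'E'
import numpy as np, cv2
from workcell import *
def snap(cam,fn=None):
    im=get_image(cam)
    if fn: cv2.imwrite('pics/'+fn,im[:,:,::-1])
    return im
def w(cam,p,m=None):
    m=m or camera_model(cam); T=np.linalg.inv(np.array(m['camera_from_world'])); return (T@np.r_[p,1])[:3]
def proj(cam,P):
    m=camera_model(cam);T=np.array(m['camera_from_world']);P=np.atleast_2d(P)
    c=(T@np.c_[P,np.ones(len(P))].T)[:3].T*[1,-1,-1]
    return cv2.projectPoints(c,np.zeros(3),np.zeros(3),np.array(m['camera_matrix']),np.array(m['dist']))[0][:,0]
def ray(cam,uv,z):
    m=camera_model(cam);T=np.linalg.inv(np.array(m['camera_from_world']))
    n=cv2.undistortPoints(np.array(uv,float).reshape(-1,1,2),np.array(m['camera_matrix']),np.array(m['dist']))[:,0]
    d=np.c_[n[:,0],-n[:,1],-np.ones(len(n))]@T[:3,:3].T;o=T[:3,3]
    return o+d*((z-o[2])/d[:,2])[:,None]
E
python3 - <<'E'
from h import *
a=snap('top','top0.png');b=snap('side','side0.png')
for c in ('top','side'):
  for n in ['washer_a_centre','washer_c_centre','arbor_foot','column1','tray','jar_mid','bottle_mid','beaker_mid','wrench_grip']:
    print(c,n,[(w(c,d['location']).round(3).tolist(),round(d['confidence'],2)) for d in look_for(c,n)])
print(observe()['tcp_rot'])
E
```

```text
top washer_a_centre [([0.575, 0.198, 0.023], 0.95), ([0.584, 0.202, 0.01], 0.48), ([0.647, -0.002, 0.083], 0.45)]
top washer_c_centre [([0.54, -0.312, 0.027], 0.91)]
top arbor_foot [([0.581, 0.205, 0.01], 0.86)]
top column1 [([0.583, 0.205, 0.007], 0.81)]
top tray [([0.582, -0.24, 0.01], 0.65), ([0.611, -0.167, 0.021], 0.43)]
top jar_mid [([0.66, 0.129, 0.047], 0.97)]
top bottle_mid [([0.647, -0.0, 0.083], 0.64)]
top beaker_mid [([0.412, -0.002, 0.024], 0.78)]
top wrench_grip [([0.782, -0.014, 0.007], 0.94)]
side washer_a_centre [([0.573, 0.219, 0.023], 0.91), ([0.576, 0.216, 0.013], 0.24)]
side washer_c_centre [([0.537, -0.314, 0.025], 0.53), ([0.578, -0.212, 0.014], 0.45)]
side arbor_foot [([0.58, 0.219, 0.011], 0.87)]
side column1 [([0.58, 0.218, 0.013], 0.79), ([0.651, 0.019, 0.067], 0.3)]
side tray []
side jar_mid [([0.662, 0.142, 0.042], 0.93)]
side bottle_mid [([0.648, 0.019, 0.066], 0.68), ([0.582, 0.217, 0.013], 0.49)]
side beaker_mid [([0.417, 0.015, 0.052], 0.82)]
side wrench_grip [([0.549, -0.243, 0.019], 0.64), ([0.782, -0.002, 0.008], 0.56)]
[[ 9.47395957e-01  3.20063901e-01  9.45224541e-06]
 [ 3.20063899e-01 -9.47395952e-01  1.01806212e-04]
 [ 4.15395124e-05 -9.34254711e-05 -9.99999995e-01]]
```

View pics/top0.png

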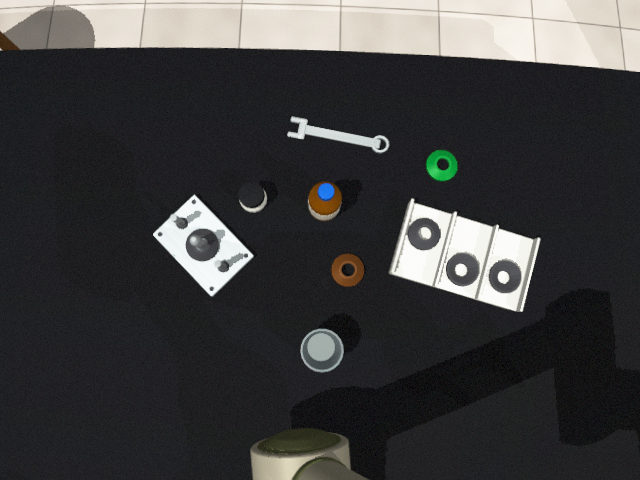

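View pics/side0.png

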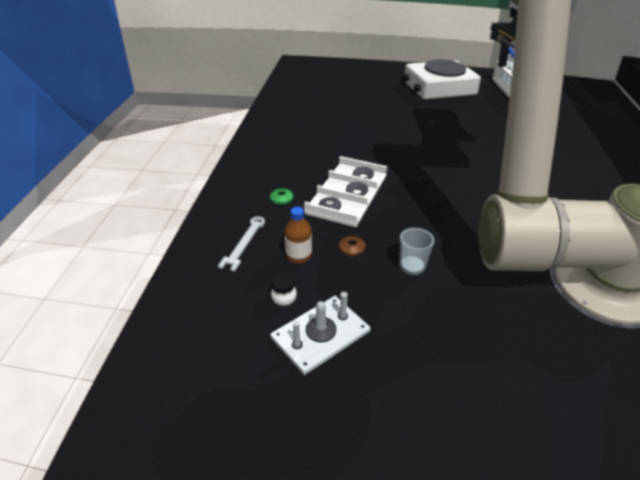

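The pictures show the fixture at top (203,245) with columns at (181,223) and (224,266). The tray washers are at (424,234), (462,269) and (505,276). The green one (442,165) and the brown one (348,269) are look-alikes.

```bash
python3 - <<'E'
from h import *
im=cv2.imread('pics/top0.png')
a=cv2.resize(im[185:305,145:265],(400,400),interpolation=cv2.INTER_CUBIC);b=cv2.resize(im[190:320,385:545],(400,325),interpolation=cv2.INTER_CUBIC)
o=np.zeros((400,800,3),np.uint8);o[:,:400]=a;o[:325,400:]=b
cv2.imwrite('pics/crop0.png',cv2.convertScaleAbs(o,alpha=1.5,beta=20))
# white quads
g=cv2.cvtColor(im,cv2.COLOR_BGR2GRAY)
for n,(y0,y1,x0,x1),z in (('plate',(185,305,145,260),.012),('tray',(190,320,385,545),.012)):
  m=np.zeros_like(g);m[y0:y1,x0:x1]=(g[y0:y1,x0:x1]>110)*255
  m=cv2.morphologyEx(m,cv2.MORPH_CLOSE,np.ones((15,15)))
  c=max(cv2.findContours(m,0,2)[0],key=cv2.contourArea)
  q=cv2.boxPoints(cv2.minAreaRect(c)); P=ray('top',q,z)
  print(n,q.round().tolist(),P.round(3).tolist(),P.mean(0).round(4)); 
  for i in range(2):
    e=P[i+1]-P[i];print(np.linalg.norm(e).round(3),np.degrees(np.arctan2(e[1],e[0])).round(1))
print(ray('top',[[424,234],[462,269],[505,276]],.02).round(3))
print(np.linalg.inv(camera_model('top')['camera_from_world'])[:3,3])
m=camera_model('wrist');T=np.linalg.inv(m['camera_from_world']);s=observe()
R=np.array(s['tcp_rot']);print('cam in tool',R.T@(T[:3,3]-s['tool_pos']),R.T@T[:3,:3], m['camera_matrix'])
E
```

```text
plate [[151.0, 234.0], [193.0, 193.0], [254.0, 256.0], [211.0, 297.0]] [[0.598, 0.298, 0.012], [0.671, 0.228, 0.012], [0.565, 0.118, 0.012], [0.494, 0.188, 0.012]] [0.582 0.208 0.012]
0.102 -43.7
0.153 -134.2
tray [[387.0, 273.0], [410.0, 197.0], [544.0, 238.0], [521.0, 313.0]] [[0.543, -0.108, 0.012], [0.674, -0.146, 0.012], [0.612, -0.386, 0.012], [0.479, -0.342, 0.012]] [ 0.5769 -0.2455  0.012 ]
0.137 -16.1
0.248 -104.7
[[ 0.61  -0.169  0.02 ]
 [ 0.552 -0.235  0.02 ]
 [ 0.542 -0.31   0.02 ]]
[0.47865347 0.02287907 0.91605541]
cam in tool [ 0.07047136  0.00106184 -0.1495972 ] [[ 5.83875512e-04  9.61871155e-01  2.73502359e-01]
 [ 9.99999361e-01 -2.96935670e-04 -1.09052545e-03]
 [-9.67732366e-04  2.73502821e-01 -9.61870714e-01]] [[409.93989136   0.         320.10498714]
 [  0.         409.93989136 241.0838519 ]
 [  0.           0.           1.        ]]
```

View pics/crop0.png

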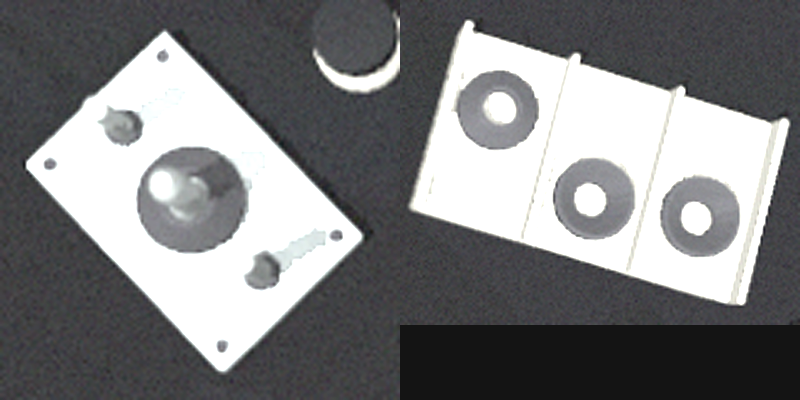

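The crop shows the arbor washer at (192,200) and the tray washers at (498,109), (594,198) and (700,216). I can't tell which way their faces point from here, so I'll move the wrist camera over the tray.

```bash
cat >> h.py <<'E'
def plan(pos,yaw,n,s=None):
    s=s or observe();R=np.array(s['tcp_rot']);p=np.array(s['tool_pos'])
    y0=np.degrees(np.arctan2(R[1,0],R[0,0]));dy=(yaw-y0+180)%360-180
    tilt=np.degrees(np.arccos(-R[2,2]))
    st=(np.array(pos)-p)/n
    print('from',p.round(4),'yaw',y0.round(2),'tilt',tilt.round(2),'t',round(s['time_s'],2))
    for i in range(n):
        a=np.radians(y0+dy*i/n);c,sn=np.cos(a),np.sin(a)
        print([round(float(v),4) for v in (c*st[0]+sn*st[1],sn*st[0]-c*st[1],-st[2])]+[0,0,round(float(-dy/n),2)])
E
python3 -c "
from h import *
plan([.565,-.24,.236],74,10)"
```

```text
from [ 0.176  -0.521   0.2358] yaw 18.67 tilt 0.01 t 1.0
[0.0458, -0.0142, -0.0, 0, 0, -5.53]
[0.047, -0.0097, -0.0, 0, 0, -5.53]
[0.0477, -0.0051, -0.0, 0, 0, -5.53]
[0.048, -0.0005, -0.0, 0, 0, -5.53]
[0.0478, 0.0041, -0.0, 0, 0, -5.53]
[0.0472, 0.0087, -0.0, 0, 0, -5.53]
[0.0461, 0.0132, -0.0, 0, 0, -5.53]
[0.0446, 0.0176, -0.0, 0, 0, -5.53]
[0.0427, 0.0218, -0.0, 0, 0, -5.53]
[0.0404, 0.0259, -0.0, 0, 0, -5.53]
```

Emit:
jog_arm(
  rows=[
    [0.0458,-0.0142,0,0,0,-5.5,1],
    [0.047,-0.0097,0,0,0,-5.5,1],
    [0.0477,-0.005,0,0,0,-5.5,1],
    [0.048,-0.0005,0,0,0,-5.5,1],
    [0.0478,0.004,0,0,0,-5.5,1],
  ],
)

```text
time_s: 1.62
tool_pos: [0.3717, -0.3797, 0.2359]
tcp_rot: [[0.69, 0.723, 0.0], [0.723, -0.69, -0.0], [-0.0, 0.0, -1.0]]
contact_force: [0.0, 0.0, 0.1]
grip_width: 0.0879
gripper_force: 0.0
```

Emit:
jog_arm(
  rows=[
    [0.0472,0.0087,0,0,0,-5.5,1],
    [0.046,0.013,0,0,0,-5.5,1],
    [0.0446,0.0176,0,0,0,-5.5,1],
    [0.0427,0.0218,0,0,0,-5.5,1],
    [0.0404,0.026,0,0,0,-5.5,1],
  ],
)

```text
time_s: 2.25
tool_pos: [0.5666, -0.2399, 0.2359]
tcp_rot: [[0.278, 0.961, 0.0], [0.961, -0.278, -0.0], [-0.0, 0.0, -1.0]]
contact_force: [0.2, -0.5, 0.5]
grip_width: 0.0876
gripper_force: 0.0
```

```bash
python3 - <<'E'
from h import *
s=observe();print(s['tool_pos'],s['tcp_rot'],s['time_s'])
im=snap('wrist','w0.png')
m=camera_model('wrist')
for n in ['washer_a_centre','washer_c_centre','tray']:
  print(n,[(w('wrist',d['location'],m).round(3).tolist(),round(d['confidence'],2)) for d in look_for('wrist',n)])
E
```

```text
[ 0.56657487 -0.2399219   0.23588663] [[ 2.78143018e-01  9.60539670e-01  6.16529107e-05]
 [ 9.60539666e-01 -2.78143008e-01 -1.32200220e-04]
 [-1.09835230e-04  9.59906344e-05 -9.99999989e-01]] 2.25
washer_a_centre []
washer_c_centre [([0.546, -0.307, 0.026], 0.57)]
tray [([0.586, -0.228, 0.008], 0.95)]
```

View pics/w0.png

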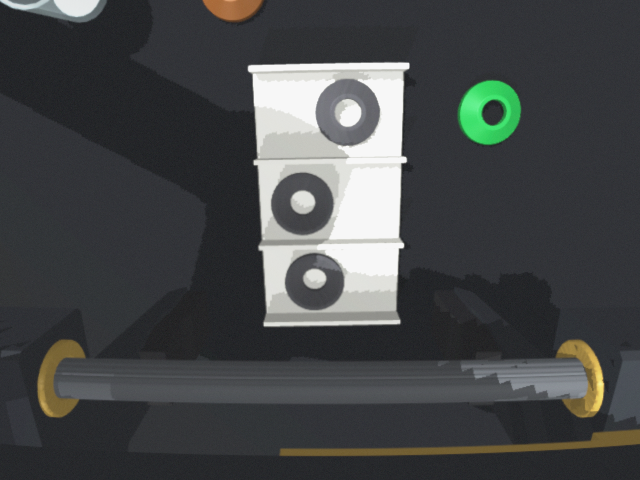

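The wrist view shows the washers at (348,112), (302,204) and (315,281). Next I'll enlarge them, together with the fixture from both fixed cameras.

```bash
python3 - <<'E'
from h import *
im=cv2.imread('pics/w0.png');s=cv2.imread('pics/side0.png')
def c(im,x,y,r):
  a=cv2.resize(im[y-r:y+r,x-r:x+r],(260,260),interpolation=cv2.INTER_CUBIC).astype(float)/255
  return (np.clip(a*1.2,0,1)**.5*255).astype(np.uint8)
t=cv2.imread('pics/top0.png')
r1=np.hstack([c(im,348,112,36),c(im,302,204,36),c(im,315,281,36)])
r2=np.hstack([c(s,321,328,30),c(t,203,245,22),c(im,490,112,36)])
cv2.imwrite('pics/crop1.png',np.vstack([r1,r2]))
E
```

```text
(no output)
```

View pics/crop1.png

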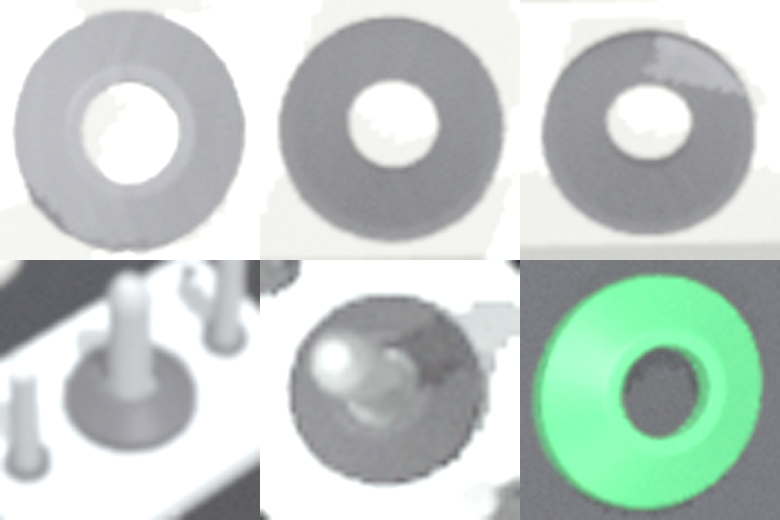

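Lane 1, at (348,112), shows the narrow ring on top, so it lies z up. In lanes 2 and 3 the hole is shifted towards the camera's nadir, so the dished face is on top and they lie z down. The arbor washer shows the cone and ring, so it is z up. The order is lane 3, then lane 1, then lane 2.

```bash
python3 - <<'E'
from h import *
g=cv2.imread('pics/w0.png',0)
for (x,y),z in (((348,112),.0155),((302,204),.0235),((315,281),.0235)):
  m=np.zeros_like(g);m[y-38:y+38,x-38:x+38]=(g[y-38:y+38,x-38:x+38]<125)*255
  cs=[c for c in cv2.findContours(m,0,1)[0] if cv2.pointPolygonTest(c,(x+22,y+4),False)>=0]
  c=cv2.convexHull(max(cs,key=cv2.contourArea));P=ray('wrist',c[:,0].astype(float),z)[:,:2].astype(np.float32)
  e=cv2.fitEllipse(P.reshape(-1,1,2)*1000);print(np.round(e[0],1),np.round(e[1],1),cv2.minEnclosingCircle(P))
plan([.542,-.31,.06],74,5)
E
```

```text
[ 611.4 -170.7] [54.3 55.4] ((0.6111193895339966, -0.17060767114162445), 0.027959082275629044)
[ 551.  -235.3] [55.2 56.5] ((0.5509629249572754, -0.23524358868598938), 0.028316881507635117)
[ 540.4 -309.9] [55.4 57.7] ((0.5405368804931641, -0.3097420632839203), 0.02887682244181633)
from [ 0.5656 -0.2406  0.2355] yaw 73.71 tilt 0.03 t 2.45
[-0.0146, -0.0006, 0.0351, 0, 0, -0.06]
[-0.0146, -0.0006, 0.0351, 0, 0, -0.06]
[-0.0146, -0.0007, 0.0351, 0, 0, -0.06]
[-0.0146, -0.0007, 0.0351, 0, 0, -0.06]
[-0.0146, -0.0007, 0.0351, 0, 0, -0.06]
```

Emit:
jog_arm(
  rows=[
    [-0.0147,-0.001,0.036,0,0,0,1],
    [-0.0147,-0.001,0.036,0,0,0,1],
    [-0.0147,-0.001,0.036,0,0,0,1],
    [-0.0147,-0.001,0.036,0,0,0,1],
    [-0.0147,-0.0007,0.034,0,0,0,1],
  ],
)

```text
time_s: 3.08
tool_pos: [0.5389, -0.3117, 0.057]
tcp_rot: [[0.284, 0.959, -0.0], [0.959, -0.284, -0.0], [-0.0, -0.0, -1.0]]
contact_force: [0.1, -0.8, -0.9]
grip_width: 0.088
gripper_force: 0.0
```

Emit:
jog_arm(
  rows=[
    [0,0,0.01,0,0,0,1],
    [0,0,0.009,0,0,0,1],
    [0,0,0,0,0,0,1],
    [0,0,0,0,0,0,1],
    [0,0,0,0,0,0,1],
  ],
)

```text
time_s: 3.7
tool_pos: [0.5406, -0.3102, 0.0396]
tcp_rot: [[0.281, 0.96, 0.001], [0.96, -0.281, -0.001], [-0.001, 0.001, -1.0]]
contact_force: [-0.2, -0.9, -0.9]
grip_width: 0.0878
gripper_force: 0.0
```

Emit:
jog_arm(
  newtons=25,
  rows=[
    [0,0,0.001,0,0,0,0.3],
    [0,0,0,0,0,0,0.3],
    [0,0,0,0,0,0,0.3],
    [0,0,0,0,0,0,0.3],
    [0,0,0,0,0,0,0.3],
  ],
)

```text
time_s: 4.32
tool_pos: [0.5402, -0.3102, 0.0379]
tcp_rot: [[0.281, 0.96, 0.0], [0.96, -0.281, -0.0], [-0.0, 0.0, -1.0]]
contact_force: [-0.8, 0.4, -0.4]
grip_width: 0.0407
gripper_force: 0.0
```

Emit:
jog_arm(
  rows=[
    [0,0,0,0,0,0,0.3],
    [0,0,0,0,0,0,0.3],
    [0,0,-0.01,0,0,0,0.3],
    [0,0,-0.04,0,0,0,0.3],
    [0,0,-0.06,0,0,0,0.3],
  ],
)

```text
time_s: 4.95
tool_pos: [0.5396, -0.3098, 0.1485]
tcp_rot: [[0.281, 0.96, -0.002], [0.96, -0.281, 0.002], [0.001, -0.003, -1.0]]
contact_force: [0.4, -0.2, 0.0]
grip_width: 0.0267
gripper_force: 0.0
```

```bash
python3 -c "
from h import *
plan([.57,.18,.22],46,10)"
```

```text
from [ 0.5396 -0.3098  0.1485] yaw 73.66 tilt 0.17 t 4.95
[0.0479, -0.0109, -0.0072, 0, 0, 2.77]
[0.0473, -0.0132, -0.0072, 0, 0, 2.77]
[0.0466, -0.0154, -0.0072, 0, 0, 2.77]
[0.0458, -0.0177, -0.0072, 0, 0, 2.77]
[0.0449, -0.0198, -0.0072, 0, 0, 2.77]
[0.0439, -0.022, -0.0072, 0, 0, 2.77]
[0.0428, -0.0241, -0.0072, 0, 0, 2.77]
[0.0415, -0.0261, -0.0072, 0, 0, 2.77]
[0.0402, -0.0281, -0.0072, 0, 0, 2.77]
[0.0388, -0.03, -0.0072, 0, 0, 2.77]
```

The fingers closed past the rim and caught nothing. I'll check the tip extent and look.

```bash
python3 - <<'E'
import workcell
from h import *
print(tip_extent() if callable(tip_extent) else tip_extent, observe()['grip_width'])
snap('wrist','w1.png')
print(proj('wrist',[[.5405,-.31,.0235],[.551,-.2353,.0235]]))
E
```

```text
0.022 0.026668856671057506
[[313.68620722 223.05408004]
 [296.92486406 114.23021896]]
```

View pics/w1.png

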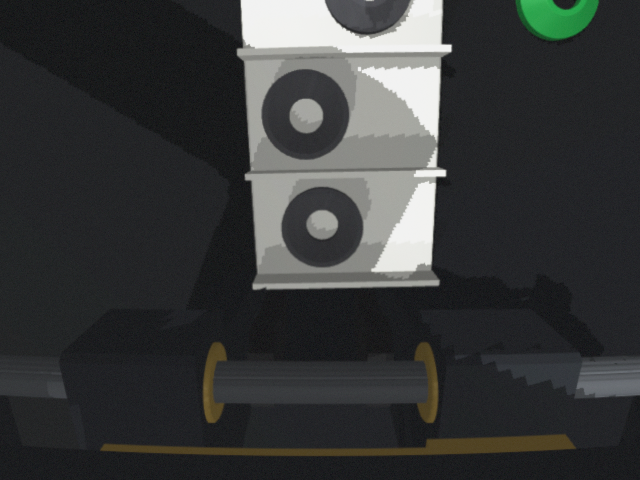

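```bash
python3 - <<'E'
from h import *
im=cv2.imread('pics/w1.png').astype(float)/255
g=(np.clip(im*1.3,0,1)**.4*255).astype(np.uint8)
s=observe();R=np.array(s['tcp_rot']);p=np.array(s['tool_pos'])
for z in (0,.022):
  for y in (-.0133,.0133):
    u=proj('wrist',p+R@[0,y,z])[0];print(u);cv2.circle(g,tuple(int(v) for v in u),4,(0,0,255),1)
a=cv2.resize(g[180:270,245:395],(500,300),interpolation=cv2.INTER_CUBIC)
b=cv2.resize(g[260:480,100:540],(800,400)) 
o=np.zeros((600,800,3),np.uint8);o[:]=0
o[200:]=b;o[:200]=cv2.resize(g[65:275,245:385][::1],(133,200)).repeat(1,axis=1)[:, :1]*0
x=cv2.resize(g[62:166,250:360],(212,200),interpolation=cv2.INTER_CUBIC);o[:200,:212]=x
x=cv2.resize(g[180:274,272:374],(217,200),interpolation=cv2.INTER_CUBIC);o[:200,220:437]=x
cv2.imwrite('pics/crop2.png',o)
E
```

```text
[284.56444127 305.99754776]
[351.34197766 306.02344311]
[288.58137067 285.18346989]
[347.75098073 285.20587459]
```

View pics/crop2.png

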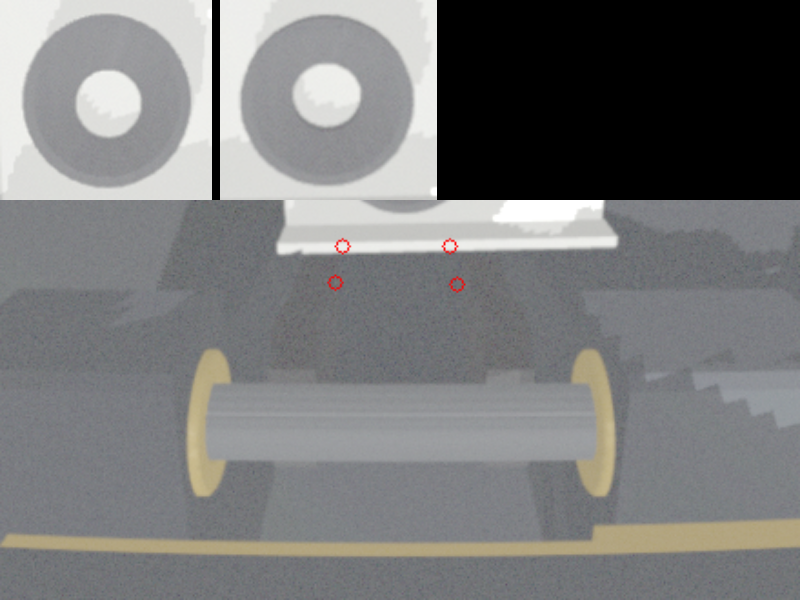

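```bash
cat >> h.py <<'E'
def fit(g,uv,z,r,m=None,th=125,side=.65):
    x,y=uv;x,y=int(x),int(y);M=np.zeros_like(g);sl=np.s_[max(y-r,0):y+r,max(x-r,0):x+r];M[sl]=(g[sl]<th)*255
    c=max(cv2.findContours(M,0,1)[0],key=cv2.contourArea);c=cv2.convexHull(c)
    P=ray('wrist',c[:,0].astype(float),z)[:,:2].astype(np.float32)*1000
    e=cv2.fitEllipse(P.reshape(-1,1,2));return np.round(e[0],1),np.round(e[1],1)
E
python3 - <<'E'
from h import *
get_image('wrist');im=snap('wrist','w2.png');g=cv2.cvtColor(im,cv2.COLOR_RGB2GRAY)
s=observe();print(s['tool_pos'],s['time_s'],s['grip_width'])
for P in ([.5405,-.31,.0235],[.551,-.2353,.0235]):
  u=proj('wrist',P)[0];print(u,fit(g,u,.0235,52))
E
```

```text
[ 0.54119889 -0.31096483  0.15170955] 5.1 0.02610237028280416
[316.19758044 226.24448477] (array([ 540.3, -307.4]), array([56. , 57.7]))
[299.23085723 115.16559762] (array([ 550.8, -233.2]), array([56.2, 56.5]))
```

Emit:
jog_arm(
  rows=[
    [0,0,0,0,0,0,1],
    [0,0,0.02,0,0,0,1],
    [0,0,0.03,0,0,0,1],
    [0,0,0.03,0,0,0,1],
    [0,0,0.025,0,0,0,1],
  ],
)

```text
time_s: 5.72
tool_pos: [0.5393, -0.3095, 0.0401]
tcp_rot: [[0.281, 0.96, -0.003], [0.96, -0.281, 0.002], [0.002, -0.003, -1.0]]
contact_force: [0.4, -0.7, -0.1]
grip_width: 0.0742
gripper_force: 0.0
```

Emit:
jog_arm(
  rows=[
    [0,0,0.01,0,0,0,1],
    [0,0,0,0,0,0,1],
    [0,0,0,0,0,0,1],
    [0,0,0,0,0,0,0.73],
    [0,0,0,0,0,0,0.73],
  ],
)

```text
time_s: 6.35
tool_pos: [0.5404, -0.3103, 0.0334]
tcp_rot: [[0.281, 0.96, 0.001], [0.96, -0.281, -0.001], [-0.0, 0.001, -1.0]]
contact_force: [-0.1, -0.2, 0.2]
grip_width: 0.0703
gripper_force: 0.0
```

```bash
python3 - <<'E'
from h import *
im=snap('wrist','w3.png')
s=observe();print(s['tool_pos'],s['time_s'],s['grip_width'],s['gripper_force'],s['contact_force'])
im=(np.clip(im/255*1.3,0,1)**.5*255).astype(np.uint8)
R=np.array(s['tcp_rot']);p=np.array(s['tool_pos'])
t=np.linspace(0,6.28,60)
for z,col in ((.02,(255,0,0)),(.027,(0,255,0))):
  for u in proj('wrist',np.c_[.5405+.028*np.cos(t),-.3095+.028*np.sin(t),0*t+z]): cv2.circle(im,tuple(int(v) for v in u),1,col,-1)
for y in (-1,1):
  cv2.circle(im,tuple(int(v) for v in proj('wrist',p+R@[0,y*s['grip_width']/2,.022])[0]),4,(0,0,255),2)
cv2.imwrite('pics/w3a.png',im[:,:,::-1])
E
```

```text
[ 0.54027546 -0.31028132  0.03324808] 6.4 0.06628478777745776 0.0 [ 0.27459369 -0.54831919  0.0120886 ]
```

View pics/w3a.png

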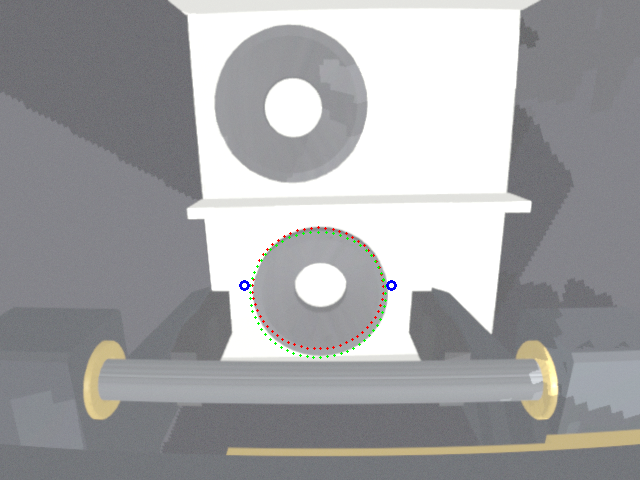

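The picture shows the fingertips on both sides of the washer, at columns 230 and 410 and row 290. The washer rim spans 252–387, so it is centred and really between them. Closing in small steps.

Emit:
jog_arm(
  newtons=25,
  rows=[
    [0,0,0,0,0,0,0.6],
    [0,0,0,0,0,0,0.6],
    [0,0,0,0,0,0,0.6],
    [0,0,0,0,0,0,0.6],
    [0,0,0,0,0,0,0.6],
  ],
)

```text
time_s: 7.02
tool_pos: [0.5402, -0.3102, 0.0328]
tcp_rot: [[0.281, 0.96, 0.0], [0.96, -0.281, 0.0], [0.0, 0.0, -1.0]]
contact_force: [-0.3, -0.9, 0.1]
grip_width: 0.053
gripper_force: 0.0
```

```bash
python3 - <<'E'
from h import *
im=snap('wrist','w4.png')
s=observe();print(s['tool_pos'],s['time_s'],s['grip_width'],s['gripper_force'],s['contact_force'])
E
```

```text
[ 0.54020117 -0.31020676  0.03282055] 7.075 0.052749144221293925 0.0 [ 1.576333    0.15829755 -0.21133862]
```

```bash
python3 - <<'E'
from h import *
w4=cv2.imread('pics/w4.png');t=get_image('side')[:,:,::-1]
f=lambda a:(np.clip(a/255*1.2,0,1)**.5*255).astype(np.uint8)
a=f(cv2.resize(w4[180:440,100:540],(800,473)))[:350]
u=proj('side',[.54,-.31,.03])[0].astype(int);v=proj('top',[.54,-.31,.03])[0].astype(int)
T=get_image('top')[:,:,::-1]
c=f(cv2.resize(t[max(u[1]-60,0):u[1]+40,u[0]-80:u[0]+80],(400,250),interpolation=cv2.INTER_CUBIC))
d=f(cv2.resize(T[v[1]-50:v[1]+50,v[0]-80:v[0]+80],(400,250),interpolation=cv2.INTER_CUBIC))
cv2.imwrite('pics/w4a.png',np.vstack([a,np.hstack([c,d])]));print(u,v)
E
```

```text
[363 170] [506 276]
```

View pics/w4a.png

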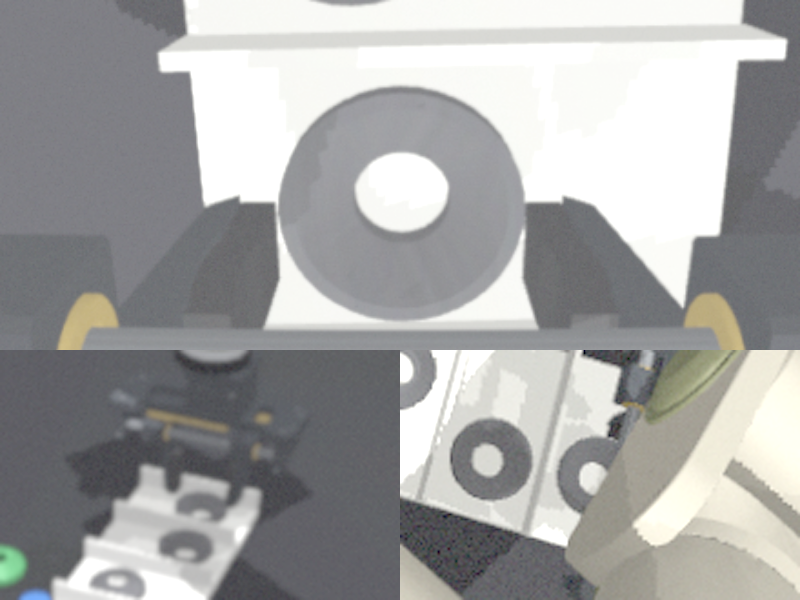

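Comparing with the picture, the fingertips at row 290 with that gap correspond to a depth about level with the TCP. They are not 22 mm ahead of it, so they closed above the washer. I'll go lower, feeling for contact.

Emit:
jog_arm(
  newtons=25,
  rows=[
    [0,0,0,0,0,0,0.9],
    [0,0,0,0,0,0,0.9],
    [0,0,0,0,0,0,0.9],
    [0.0005,0,0.006,0,0,0,0.9],
    [0,0,0.003,0,0,0,0.9],
  ],
)

```text
time_s: 7.8
tool_pos: [0.5402, -0.3095, 0.0233]
tcp_rot: [[0.281, 0.96, -0.001], [0.96, -0.281, 0.0], [0.0, -0.001, -1.0]]
contact_force: [0.1, -0.5, 0.2]
grip_width: 0.0793
gripper_force: 0.0
```

Emit:
jog_arm(
  rows=[
    [0,0,0.002,0,0,0,0.9],
    [0,0,0.002,0,0,0,0.9],
    [0,0,0,0,0,0,0.9],
    [0,0,0,0,0,0,0.9],
    [0,0,0,0,0,0,0.9],
  ],
)

```text
time_s: 8.43
tool_pos: [0.5404, -0.3098, 0.02]
tcp_rot: [[0.281, 0.96, 0.0], [0.96, -0.281, -0.0], [-0.0, 0.0, -1.0]]
contact_force: [0.7, -0.4, -0.1]
grip_width: 0.0794
gripper_force: 0.0
```

Emit:
jog_arm(
  rows=[
    [0,0,0.002,0,0,0,0.9],
    [0,0,0.0015,0,0,0,0.9],
    [0,0,0,0,0,0,0.9],
    [0,0,0,0,0,0,0.9],
    [0,0,0,0,0,0,0.9],
  ],
)

```text
time_s: 9.05
tool_pos: [0.5403, -0.3097, 0.0164]
tcp_rot: [[0.281, 0.96, 0.0], [0.96, -0.281, -0.0], [-0.0, 0.0, -1.0]]
contact_force: [0.2, 0.0, 0.1]
grip_width: 0.0789
gripper_force: 0.0
```

Emit:
jog_arm(
  newtons=25,
  rows=[
    [0,0,0,0,0,0,0.5],
    [0,0,0,0,0,0,0.5],
    [0,0,0,0,0,0,0.5],
    [0,0,0,0,0,0,0.5],
    [0,0,0,0,0,0,0.5],
  ],
)

```text
time_s: 9.68
tool_pos: [0.5403, -0.3097, 0.0164]
tcp_rot: [[0.281, 0.96, 0.0], [0.96, -0.281, -0.0], [0.0, 0.0, -1.0]]
contact_force: [0.1, 0.3, 0.1]
grip_width: 0.0546
gripper_force: 25.0
```

Gripped with 25 N. Next I lift and travel to the fixture.

Emit:
jog_arm(
  rows=[
    [0,0,-0.005,0,0,0,0.5],
    [0,0,-0.025,0,0,0,0.5],
    [0,0,-0.05,0,0,0,0.5],
    [0,0,-0.055,0,0,0,0.5],
    [0,0,-0.05,0,0,0,0.5],
  ],
)

```text
time_s: 10.3
tool_pos: [0.5401, -0.3095, 0.2036]
tcp_rot: [[0.281, 0.96, 0.0], [0.96, -0.281, -0.0], [-0.0, 0.0, -1.0]]
contact_force: [0.1, -1.2, -1.1]
grip_width: 0.0549
gripper_force: 25.0
```

```bash
python3 -c "
from h import *
s=observe();print(s['grip_width'],s['gripper_force'])
plan([.581,.209,.2],46,10)"
```

```text
0.05488281593632134 24.99955851456434
from [ 0.5401 -0.3095  0.2036] yaw 73.67 tilt 0.03 t 10.3
[0.0509, -0.0107, 0.0004, 0, 0, 2.77]
[0.0503, -0.0131, 0.0004, 0, 0, 2.77]
[0.0496, -0.0155, 0.0004, 0, 0, 2.77]
[0.0488, -0.0179, 0.0004, 0, 0, 2.77]
[0.0479, -0.0202, 0.0004, 0, 0, 2.77]
[0.0469, -0.0225, 0.0004, 0, 0, 2.77]
[0.0457, -0.0248, 0.0004, 0, 0, 2.77]
[0.0445, -0.0269, 0.0004, 0, 0, 2.77]
[0.0431, -0.0291, 0.0004, 0, 0, 2.77]
[0.0417, -0.0311, 0.0004, 0, 0, 2.77]
```

Emit:
jog_arm(
  rows=[
    [0.051,-0.0107,0,0,0,2.77,0.5],
    [0.0503,-0.0131,0,0,0,2.77,0.5],
    [0.0496,-0.0155,0,0,0,2.77,0.5],
    [0.0488,-0.0179,0,0,0,2.77,0.5],
    [0.048,-0.02,0,0,0,2.77,0.5],
  ],
)

```text
time_s: 10.92
tool_pos: [0.5608, -0.0488, 0.2016]
tcp_rot: [[0.504, 0.864, 0.0], [0.864, -0.504, 0.0], [0.0, 0.0, -1.0]]
contact_force: [0.1, 0.5, -0.4]
grip_width: 0.0544
gripper_force: 25.0
```

Emit:
jog_arm(
  rows=[
    [0.047,-0.0225,0,0,0,2.77,0.5],
    [0.0457,-0.0248,0,0,0,2.77,0.5],
    [0.0445,-0.027,0,0,0,2.77,0.5],
    [0.0431,-0.029,0,0,0,2.77,0.5],
    [0.0417,-0.031,0,0,0,2.77,0.5],
  ],
)

```text
time_s: 11.55
tool_pos: [0.5814, 0.2104, 0.2016]
tcp_rot: [[0.696, 0.718, -0.0], [0.718, -0.696, -0.0], [-0.0, 0.0, -1.0]]
contact_force: [0.9, 0.1, -0.7]
grip_width: 0.0547
gripper_force: 25.0
```

Emit:
jog_arm(
  rows=[
    [0,0,0,0,0,0,0.5],
    [0,0,0,0,0,0,0.5],
    [0,0,0,0,0,0,0.5],
    [0,0,0,0,0,0,0.5],
    [0,0,0,0,0,0,0.5],
  ],
)

```text
time_s: 12.18
tool_pos: [0.5817, 0.2081, 0.2014]
tcp_rot: [[0.696, 0.718, 0.0], [0.718, -0.696, 0.0], [0.0, -0.0, -1.0]]
contact_force: [0.0, 0.9, -1.0]
grip_width: 0.0542
gripper_force: 25.0
```

```bash
python3 - <<'E'
from h import *
im=snap('wrist','f0.png');s=observe();print(s['tool_pos'],s['grip_width'],s['gripper_force'],s['time_s'])
m=camera_model('wrist')
for n in ['arbor_foot','column1','washer_a_centre']:
  print(n,[(w('wrist',d['location'],m).round(3).tolist(),round(d['confidence'],2)) for d in look_for('wrist',n)])
g=cv2.cvtColor(im,cv2.COLOR_RGB2GRAY)
print('pred',proj('wrist',[[.581,.209,.012],[.581,.209,.084]]))
M=((g>140)*255).astype(np.uint8);M=cv2.morphologyEx(M,cv2.MORPH_CLOSE,np.ones((9,9)))
for c in sorted(cv2.findContours(M,0,2)[0],key=cv2.contourArea)[-2:]:
  q=cv2.boxPoints(cv2.minAreaRect(c));P=ray('wrist',q,.012);print(cv2.contourArea(c),q.round().tolist(),P.mean(0).round(4),[np.degrees(np.arctan2(*(P[i+1]-P[i])[1::-1])).round(1) for i in (0,1)],np.linalg.norm(P[1]-P[0]),np.linalg.norm(P[2]-P[1]))
E
```

```text
[0.58168898 0.20827705 0.20143159] 0.05433850736473154 24.999747740353087 12.225
arbor_foot [([0.599, 0.229, 0.011], 0.89)]
column1 [([0.602, 0.229, 0.013], 0.85)]
washer_a_centre []
pred [[317.66159391 210.96807417]
 [317.13768006 232.68856312]]
1860.5 [[147.0, 391.0], [147.0, 376.0], [290.0, 377.0], [290.0, 393.0]] [0.392  0.1534 0.012 ] [np.float64(37.4), np.float64(-44.0)] 0.018509814364433306 0.13929856315676845
11865.5 [[258.0, 119.0], [382.0, 119.0], [382.0, 263.0], [258.0, 263.0]] [0.5924 0.218  0.012 ] [np.float64(-44.0), np.float64(-131.8)] 0.09905684367530199 0.12144148824907951
```

Emit:
jog_arm(
  rows=[
    [-0.03,0,0,0,0,0,0.5],
    [-0.04,0,0,0,0,0,0.5],
    [0,0,0,0,0,0,0.5],
    [0,0,0,0,0,0,0.5],
    [0,0,0,0,0,0,0.5],
  ],
)

```text
time_s: 13.0
tool_pos: [0.5335, 0.1589, 0.2013]
tcp_rot: [[0.695, 0.719, 0.0], [0.719, -0.695, 0.0], [0.0, 0.0, -1.0]]
contact_force: [-0.2, 0.3, -1.1]
grip_width: 0.0544
gripper_force: 25.0
```

```bash
python3 - <<'E'
from h import *
im=snap('wrist','f1.png');s=observe();print(s['tool_pos'],s['grip_width'],s['gripper_force'],s['time_s'])
m=camera_model('wrist');print('cam',np.linalg.inv(m['camera_from_world'])[:3,3])
g=cv2.cvtColor(im,cv2.COLOR_RGB2GRAY);gs=g
M=((g>130)*255).astype(np.uint8);M[300:]=0;M=cv2.morphologyEx(M,cv2.MORPH_CLOSE,np.ones((9,9)))
c=max(cv2.findContours(M,0,2)[0],key=cv2.contourArea)
q=cv2.boxPoints(cv2.minAreaRect(c));P=ray('wrist',q,.012);print(cv2.contourArea(c),q.round().tolist(),P.mean(0).round(4),[np.degrees(np.arctan2(*(P[i+1]-P[i])[1::-1])).round(1) for i in (0,1)],np.linalg.norm(P[1]-P[0]),np.linalg.norm(P[2]-P[1]))
a=cv2.approxPolyDP(c,8,True)[:,0];print(a.tolist(),ray('wrist',a,.012).round(4).tolist())
A=P.mean(0)
for z,n in ((.012,'foot'),(.084,'nose'),(.0155,'rim')): print(n,proj('wrist',[A[0],A[1],z])[0])
u=proj('wrist',[A[0],A[1],.0155])[0]
print('washer fit',fit(g,u,.0155,38,th=110))
x,y,r=int(u[0]),int(u[1]),50
o=cv2.resize(im[max(y-100,0):y+100,x-100:x+100,::-1],(600,600),interpolation=cv2.INTER_CUBIC);print('crop org',x-100,max(y-100,0))
cv2.imwrite('pics/f1a.png',(np.clip(o/255*1.1,0,1)**.6*255).astype(np.uint8))
E
```

```text
[0.53342309 0.15888969 0.20117091] 0.05448527899120491 24.99980425814556 13.05
cam [0.58274191 0.20852284 0.35074491]
23426.0 [[256.0, 28.0], [385.0, 28.0], [385.0, 218.0], [256.0, 218.0]] [0.5821 0.2069 0.012 ] [np.float64(-44.0), np.float64(-131.9)] 0.09857484762471738 0.14907702851944737
[[258, 28], [263, 217], [379, 217], [385, 29]] [[0.5994, 0.2937, 0.012], [0.4959, 0.1877, 0.012], [0.5666, 0.1196, 0.012], [0.6688, 0.2258, 0.012]]
foot [320.51247849 127.17798594]
nose [320.71891835 127.73133417]
rim [320.52046561 127.19939416]
washer fit (array([582. , 206.3]), array([55.5, 55.8]))
crop org 220 27
```

View pics/f1a.png

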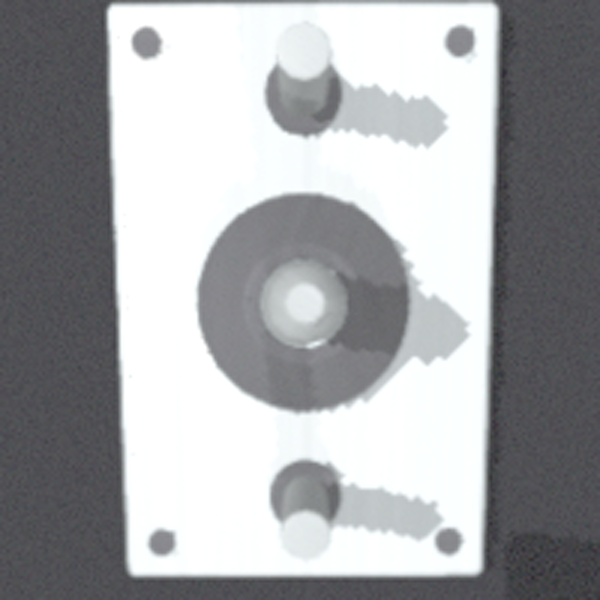

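The fixture is clear from here. The arbor nose is at crop (305,302), near image pixel (321.7,127.7), and the narrow ring on the fixture washer faces up. The arbor is at about (0.5826, 0.2065).

```bash
python3 -c "
from h import *
plan([.5826,.2065,.1],46,5)"
```

```text
from [0.5334 0.1589 0.2012] yaw 46.0 tilt 0.01 t 13.05
[0.0137, 0.0005, 0.0202, 0, 0, 0.0]
[0.0137, 0.0005, 0.0202, 0, 0, 0.0]
[0.0137, 0.0005, 0.0202, 0, 0, 0.0]
[0.0137, 0.0005, 0.0202, 0, 0, 0.0]
[0.0137, 0.0005, 0.0202, 0, 0, 0.0]
```

Emit:
jog_arm(
  rows=[
    [0.02,0.001,0.01,0,0,0,0.5],
    [0.0285,0.0015,0.02,0,0,0,0.5],
    [0.02,0,0.025,0,0,0,0.5],
    [0,0,0.025,0,0,0,0.5],
    [0,0,0.02,0,0,0,0.5],
  ],
)

```text
time_s: 13.68
tool_pos: [0.5825, 0.2065, 0.0998]
tcp_rot: [[0.694, 0.72, -0.001], [0.72, -0.694, -0.0], [-0.001, -0.001, -1.0]]
contact_force: [0.5, 1.2, -1.4]
grip_width: 0.0541
gripper_force: 25.0
```

Emit:
jog_arm(
  rows=[
    [0,0,0,0,0,0,0.5],
    [0,0,0,0,0,0,0.5],
    [0,0,0,0,0,0,0.5],
    [0,0,0,0,0,0,0.5],
    [0,0,0,0,0,0,0.5],
  ],
)

```text
time_s: 14.3
tool_pos: [0.5825, 0.2059, 0.1017]
tcp_rot: [[0.695, 0.719, 0.001], [0.719, -0.695, 0.0], [0.0, 0.0, -1.0]]
contact_force: [-0.0, 0.0, -2.5]
grip_width: 0.0542
gripper_force: 25.0
```

Aligned to better than 1 mm. Now down over the nose.

Emit:
jog_arm(
  rows=[
    [0.0005,-0.0003,0.01,0,0,0,0.5],
    [0,0,0.01,0,0,0,0.5],
    [0,0,0.01,0,0,0,0.5],
    [0,0,0.006,0,0,0,0.5],
    [0,0,0,0,0,0,0.5],
  ],
)

```text
time_s: 14.92
tool_pos: [0.5823, 0.2065, 0.0648]
tcp_rot: [[0.695, 0.719, -0.001], [0.719, -0.695, -0.0], [-0.001, -0.001, -1.0]]
contact_force: [-0.3, -0.2, -0.9]
grip_width: 0.0543
gripper_force: 25.0
```

Emit:
jog_arm(
  rows=[
    [0,0,0.006,0,0,0,0.5],
    [0,0,0.006,0,0,0,0.5],
    [0,0,0.005,0,0,0,0.5],
    [0,0,0,0,0,0,0.5],
    [0,0,0,0,0,0,0.5],
  ],
)

```text
time_s: 15.55
tool_pos: [0.5826, 0.2065, 0.0485]
tcp_rot: [[0.695, 0.719, 0.0], [0.719, -0.695, 0.0], [0.0, 0.0, -1.0]]
contact_force: [0.7, 1.0, -1.9]
grip_width: 0.0544
gripper_force: 25.0
```

Emit:
jog_arm(
  rows=[
    [0,0,0.002,0,0,0,0.5],
    [0,0,0.002,0,0,0,0.5],
    [0,0,0.002,0,0,0,0.5],
    [0,0,0,0,0,0,0.5],
    [0,0,0,0,0,0,0.5],
  ],
)

```text
time_s: 16.18
tool_pos: [0.5826, 0.2065, 0.0424]
tcp_rot: [[0.695, 0.719, 0.0], [0.719, -0.695, 0.0], [0.0, 0.0, -1.0]]
contact_force: [0.3, -0.8, -2.0]
grip_width: 0.0547
gripper_force: 25.0
```

Emit:
jog_arm(
  rows=[
    [0,0,0.001,0,0,0,0.5],
    [0,0,0.001,0,0,0,0.5],
    [0,0,0,0,0,0,0.5],
    [0,0,0,0,0,0,0.5],
    [0,0,0,0,0,0,0.5],
  ],
)

```text
time_s: 16.8
tool_pos: [0.5825, 0.2065, 0.0404]
tcp_rot: [[0.695, 0.719, 0.0], [0.719, -0.695, 0.0], [0.0, 0.0, -1.0]]
contact_force: [0.3, -0.0, -1.7]
grip_width: 0.0545
gripper_force: 25.0
```

Emit:
jog_arm(
  rows=[
    [0,0,0.001,0,0,0,0.5],
    [0,0,0.001,0,0,0,0.5],
    [0,0,0.001,0,0,0,0.5],
    [0,0,0.001,0,0,0,0.5],
    [0,0,0,0,0,0,0.5],
  ],
)

```text
time_s: 17.42
tool_pos: [0.5825, 0.2065, 0.0362]
tcp_rot: [[0.695, 0.719, -0.0], [0.719, -0.695, -0.0], [-0.0, -0.0, -1.0]]
contact_force: [0.6, 0.2, -1.2]
grip_width: 0.0544
gripper_force: 25.0
```

Emit:
jog_arm(
  rows=[
    [0,0,0.001,0,0,0,0.5],
    [0,0,0.001,0,0,0,0.5],
    [0,0,0.001,0,0,0,0.5],
    [0,0,0,0,0,0,0.5],
    [0,0,0,0,0,0,0.5],
  ],
)

```text
time_s: 18.05
tool_pos: [0.5825, 0.2065, 0.0334]
tcp_rot: [[0.695, 0.719, 0.0], [0.719, -0.695, 0.0], [0.0, 0.0, -1.0]]
contact_force: [-0.4, 0.6, -0.6]
grip_width: 0.0544
gripper_force: 25.0
```

Emit:
jog_arm(
  rows=[
    [0,0,0,0,0,0,0.8],
    [0,0,0,0,0,0,0.8],
    [0,0,0,0,0,0,0.8],
    [0,0,-0.01,0,0,0,0.8],
    [0,0,-0.02,0,0,0,0.8],
  ],
)

```text
time_s: 18.68
tool_pos: [0.5823, 0.2064, 0.0637]
tcp_rot: [[0.695, 0.719, -0.001], [0.719, -0.695, -0.0], [-0.001, -0.001, -1.0]]
contact_force: [-0.5, -0.0, 0.3]
grip_width: 0.0706
gripper_force: 0.0
```

Emit:
jog_arm(
  rows=[
    [0,0,-0.04,0,0,0,0.8],
    [0,0,-0.04,0,0,0,0.8],
    [0,0,-0.04,0,0,0,0.8],
    [-0.03,0,-0.01,0,0,0,0.8],
    [-0.04,0,0,0,0,0,0.8],
  ],
)

```text
time_s: 19.3
tool_pos: [0.5337, 0.1559, 0.195]
tcp_rot: [[0.694, 0.72, 0.003], [0.72, -0.694, 0.0], [0.002, 0.002, -1.0]]
contact_force: [0.5, 0.7, -0.5]
grip_width: 0.0705
gripper_force: 0.0
```

```bash
python3 - <<'E'
from h import *
get_image('wrist');im=snap('wrist','f2.png');s=observe();print(s['tool_pos'],s['grip_width'],s['gripper_force'],s['time_s'])
g=cv2.cvtColor(im,cv2.COLOR_RGB2GRAY)
for A,z,r in (([.5826,.2065],.0385,44),([.5826,.2065],.0155,44)):
  print('on arbor',proj('wrist',[*A,z])[0],fit(g,proj('wrist',[*A,z])[0],z,r,th=110))
plan([.6114,-.1707,.2],74,8)
E
```

```text
[0.5319549  0.15457033 0.19460441] 0.07084349136187958 0.0 19.4
on arbor [318.61552394 121.36774226] (array([586.2, 207.8]), array([55.7, 56.4]))
on arbor [318.68563765 121.61926511] (array([586.6, 208.1]), array([59.9, 60.6]))
from [0.532  0.1546 0.1946] yaw 45.88 tilt 0.02 t 19.4
[-0.0223, 0.0354, -0.0007, 0, 0, -3.51]
[-0.0244, 0.034, -0.0007, 0, 0, -3.51]
[-0.0264, 0.0324, -0.0007, 0, 0, -3.51]
[-0.0284, 0.0308, -0.0007, 0, 0, -3.51]
[-0.0302, 0.029, -0.0007, 0, 0, -3.51]
[-0.0319, 0.0271, -0.0007, 0, 0, -3.51]
[-0.0335, 0.025, -0.0007, 0, 0, -3.51]
[-0.035, 0.0229, -0.0007, 0, 0, -3.51]
```

The washer on the arbor fits 56 mm diameter at the level 2 rim height, so it is down and flat. Next is lane 1.

Emit:
jog_arm(
  rows=[
    [-0.0223,0.0354,-0.0007,0,0,-3.5,0.8],
    [-0.0244,0.034,-0.0007,0,0,-3.5,0.8],
    [-0.0264,0.0324,-0.0007,0,0,-3.5,0.8],
    [-0.0284,0.0308,-0.0007,0,0,-3.5,0.8],
    [-0.0302,0.029,-0.0007,0,0,-3.5,0.8],
  ],
)

```text
time_s: 20.02
tool_pos: [0.5844, -0.0482, 0.1974]
tcp_rot: [[0.445, 0.896, 0.001], [0.896, -0.445, -0.0], [0.0, 0.001, -1.0]]
contact_force: [-0.0, 0.3, -0.1]
grip_width: 0.0706
gripper_force: 0.0
```

Emit:
jog_arm(
  rows=[
    [-0.0319,0.0271,-0.0007,0,0,-3.5,0.8],
    [-0.0335,0.025,-0.0007,0,0,-3.5,0.8],
    [-0.035,0.023,-0.0007,0,0,-3.5,0.8],
    [0,0,0,0,0,0,0.8],
    [0,0,0,0,0,0,0.8],
  ],
)

```text
time_s: 20.65
tool_pos: [0.6137, -0.1682, 0.1991]
tcp_rot: [[0.276, 0.961, 0.0], [0.961, -0.276, 0.0], [0.0, -0.0, -1.0]]
contact_force: [-0.9, -0.3, 0.2]
grip_width: 0.0708
gripper_force: 0.0
```

```bash
python3 - <<'E'
from h import *
get_image('wrist');get_image('wrist');im=snap('wrist','l1.png');s=observe();print(s['tool_pos'],s['grip_width'],s['time_s'])
g=cv2.cvtColor(im,cv2.COLOR_RGB2GRAY)
for A,z in (([.6114,-.1707],.0155),([.5508,-.2353],.0235)):
  print(proj('wrist',[*A,z])[0],fit(g,proj('wrist',[*A,z])[0],z,44))
plan([.6114,-.1707,.03],74,5)
E
```

```text
[ 0.61362805 -0.1677128   0.19930033] 0.07018701524787624 20.8
[317.31530659 215.62119434] (array([ 611.7, -170.1]), array([55.1, 56. ]))
[270.70724827 306.54234036] (array([ 552. , -235.2]), array([55.5, 58.5]))
from [ 0.6136 -0.1677  0.1993] yaw 74.03 tilt 0.01 t 20.8
[-0.0007, -0.0003, 0.0339, 0, 0, 0.01]
[-0.0007, -0.0003, 0.0339, 0, 0, 0.01]
[-0.0007, -0.0003, 0.0339, 0, 0, 0.01]
[-0.0007, -0.0003, 0.0339, 0, 0, 0.01]
[-0.0007, -0.0003, 0.0339, 0, 0, 0.01]
```

Emit:
jog_arm(
  rows=[
    [-0.0029,-0.0011,0.03,0,0,0,0.8],
    [0,0,0.045,0,0,0,0.8],
    [0,0,0.045,0,0,0,0.8],
    [0,0,0.035,0,0,0,0.8],
    [0,0,0.02,0,0,0,0.8],
  ],
)

```text
time_s: 21.42
tool_pos: [0.6112, -0.1702, 0.0223]
tcp_rot: [[0.275, 0.961, -0.002], [0.961, -0.275, 0.001], [0.0, -0.002, -1.0]]
contact_force: [0.5, 0.2, -0.7]
grip_width: 0.0706
gripper_force: 0.0
```

Emit:
jog_arm(
  rows=[
    [0,0,0.004,0,0,0,0.8],
    [0,0,0.003,0,0,0,0.8],
    [0,0,0.001,0,0,0,0.8],
    [0,0,0,0,0,0,0.8],
    [0,0,0,0,0,0,0.8],
  ],
)

```text
time_s: 22.05
tool_pos: [0.6119, -0.1716, 0.0164]
tcp_rot: [[0.276, 0.961, 0.001], [0.961, -0.276, -0.0], [-0.0, 0.001, -1.0]]
contact_force: [0.7, 0.9, -0.1]
grip_width: 0.0708
gripper_force: 0.0
```

Emit:
jog_arm(
  rows=[
    [0.001,0,0.001,0,0,0,0.8],
    [0,0,0.001,0,0,0,0.8],
    [0,0,0,0,0,0,0.8],
    [0,0,0,0,0,0,0.8],
    [0,0,0,0,0,0,0.8],
  ],
)

```text
time_s: 22.68
tool_pos: [0.612, -0.1705, 0.014]
tcp_rot: [[0.276, 0.961, 0.0], [0.961, -0.276, -0.0], [-0.0, 0.0, -1.0]]
contact_force: [-0.5, -0.4, -0.1]
grip_width: 0.0705
gripper_force: 0.0
```

Emit:
jog_arm(
  newtons=25,
  rows=[
    [0,0,0,0,0,0,0.5],
    [0,0,0,0,0,0,0.5],
    [0,0,0,0,0,0,0.5],
    [0,0,0,0,0,0,0.5],
    [0,0,0,0,0,0,0.5],
  ],
)

```text
time_s: 23.3
tool_pos: [0.612, -0.1705, 0.0139]
tcp_rot: [[0.276, 0.961, -0.0], [0.961, -0.276, 0.0], [0.0, -0.0, -1.0]]
contact_force: [-0.5, -0.1, -0.2]
grip_width: 0.0536
gripper_force: 25.0
```

Emit:
jog_arm(
  rows=[
    [0,0,-0.005,0,0,0,0.5],
    [0,0,-0.025,0,0,0,0.5],
    [0,0,-0.05,0,0,0,0.5],
    [0,0,-0.058,0,0,0,0.5],
    [0,0,-0.05,0,0,0,0.5],
  ],
)

```text
time_s: 23.92
tool_pos: [0.6119, -0.1705, 0.2045]
tcp_rot: [[0.276, 0.961, 0.001], [0.961, -0.276, -0.001], [-0.0, 0.001, -1.0]]
contact_force: [0.2, 0.6, -0.5]
grip_width: 0.0534
gripper_force: 25.0
```

```bash
python3 -c "
from h import *
s=observe();print(s['grip_width'],s['gripper_force'])
plan([.5826,.2065,.2],46,8)"
```

```text
0.053408927778704214 24.999562770099146
from [ 0.6119 -0.1705  0.2045] yaw 73.97 tilt 0.07 t 23.93
[0.0443, -0.0165, 0.0006, 0, 0, 3.5]
[0.0432, -0.0192, 0.0006, 0, 0, 3.5]
[0.0419, -0.0218, 0.0006, 0, 0, 3.5]
[0.0405, -0.0243, 0.0006, 0, 0, 3.5]
[0.039, -0.0267, 0.0006, 0, 0, 3.5]
[0.0373, -0.0291, 0.0006, 0, 0, 3.5]
[0.0354, -0.0313, 0.0006, 0, 0, 3.5]
[0.0334, -0.0334, 0.0006, 0, 0, 3.5]
```

Emit:
jog_arm(
  rows=[
    [0.0443,-0.0165,0,0,0,3.5,0.5],
    [0.0432,-0.0192,0,0,0,3.5,0.5],
    [0.0419,-0.0218,0,0,0,3.5,0.5],
    [0.0405,-0.0243,0,0,0,3.5,0.5],
    [0.039,-0.0267,0,0,0,3.5,0.5],
  ],
)

```text
time_s: 24.55
tool_pos: [0.5934, 0.0666, 0.2022]
tcp_rot: [[0.554, 0.832, 0.0], [0.832, -0.554, 0.0], [0.0, 0.0, -1.0]]
contact_force: [0.1, 0.3, -1.4]
grip_width: 0.0533
gripper_force: 25.0
```

Emit:
jog_arm(
  rows=[
    [0.0373,-0.029,0,0,0,3.5,0.5],
    [0.0354,-0.0313,0,0,0,3.5,0.5],
    [0.0334,-0.0334,0,0,0,3.5,0.5],
    [0,0,0,0,0,0,0.5],
    [0,0,0,0,0,0,0.5],
  ],
)

```text
time_s: 25.18
tool_pos: [0.5829, 0.2059, 0.202]
tcp_rot: [[0.695, 0.719, -0.0], [0.719, -0.695, -0.0], [-0.0, 0.0, -1.0]]
contact_force: [0.2, -0.6, -2.2]
grip_width: 0.0537
gripper_force: 25.0
```

Emit:
jog_arm(
  rows=[
    [0,0,0.03,0,0,0,0.5],
    [0,0,0.04,0,0,0,0.5],
    [0,0,0.02,0,0,0,0.5],
    [0,0,0,0,0,0,0.5],
    [0,0,0,0,0,0,0.5],
  ],
)

```text
time_s: 25.8
tool_pos: [0.5836, 0.2057, 0.1132]
tcp_rot: [[0.696, 0.718, 0.002], [0.718, -0.696, 0.0], [0.001, 0.001, -1.0]]
contact_force: [0.3, 0.3, -1.5]
grip_width: 0.0539
gripper_force: 25.0
```

```bash
python3 -c "
from h import *
get_image('wrist');get_image('wrist');s=observe();print(s['grip_width'],s['gripper_force'])
plan([.5826,.2065,.1],46,1)"
```

```text
0.0536332351334479 24.999769915739307
from [0.5835 0.2061 0.1133] yaw 45.94 tilt 0.13 t 25.9
[-0.0004, -0.001, 0.0133, 0, 0, -0.06]
```

Emit:
jog_arm(
  rows=[
    [-0.0004,-0.001,0.012,0,0,0,0.5],
    [0,0,0.012,0,0,0,0.5],
    [0,0,0.012,0,0,0,0.5],
    [0,0,0.012,0,0,0,0.5],
    [0,0,0,0,0,0,0.5],
  ],
)

```text
time_s: 26.52
tool_pos: [0.5814, 0.2067, 0.0627]
tcp_rot: [[0.695, 0.719, -0.002], [0.719, -0.695, -0.0], [-0.002, -0.001, -1.0]]
contact_force: [-1.0, 0.5, -1.3]
grip_width: 0.0537
gripper_force: 25.0
```

Emit:
jog_arm(
  rows=[
    [0,0,0.006,0,0,0,0.5],
    [0,0,0.006,0,0,0,0.5],
    [0,0,0.004,0,0,0,0.5],
    [0,0,0.002,0,0,0,0.5],
    [0,0,0,0,0,0,0.5],
  ],
)

```text
time_s: 27.15
tool_pos: [0.5819, 0.2068, 0.0459]
tcp_rot: [[0.695, 0.719, -0.0], [0.719, -0.695, 0.0], [-0.0, -0.0, -1.0]]
contact_force: [0.0, -0.1, -0.8]
grip_width: 0.0537
gripper_force: 25.0
```

Emit:
jog_arm(
  rows=[
    [0,0,0,0,0,0,0.8],
    [0,0,0,0,0,0,0.8],
    [0,0,0,0,0,0,0.8],
    [0,0,-0.01,0,0,0,0.8],
    [0,0,-0.03,0,0,0,0.8],
  ],
)

```text
time_s: 27.78
tool_pos: [0.5813, 0.2067, 0.0858]
tcp_rot: [[0.695, 0.719, -0.003], [0.719, -0.695, -0.0], [-0.002, -0.002, -1.0]]
contact_force: [0.2, 0.7, 0.1]
grip_width: 0.0706
gripper_force: 0.0
```

Emit:
jog_arm(
  rows=[
    [0,0,-0.04,0,0,0,0.8],
    [0,0,-0.045,0,0,0,0.8],
    [0,0,-0.03,0,0,0,0.8],
    [-0.03,0,0,0,0,0,0.8],
    [-0.04,0,0,0,0,0,0.8],
  ],
)

```text
time_s: 28.4
tool_pos: [0.5329, 0.1562, 0.2018]
tcp_rot: [[0.694, 0.72, 0.002], [0.72, -0.694, 0.0], [0.001, 0.001, -1.0]]
contact_force: [0.8, -0.1, 0.4]
grip_width: 0.0702
gripper_force: 0.0
```

```bash
python3 - <<'E'
from h import *
get_image('wrist');get_image('wrist');im=snap('wrist','f3.png');s=observe();print(s['tool_pos'],s['grip_width'],s['gripper_force'],s['time_s'])
g=cv2.cvtColor(im,cv2.COLOR_RGB2GRAY)
u=proj('wrist',[.5826,.2065,.0455])[0];print(u,fit(g,u,.0455,48,th=110))
plan([.5515,-.2353,.2],74,10)
E
```

```text
[0.53267942 0.15575797 0.202138  ] 0.07040929700319973 0.0 28.55
[318.95096621 123.56327436] (array([585.6, 207.6]), array([55.6, 55.9]))
from [0.5327 0.1558 0.2021] yaw 45.89 tilt 0.06 t 28.55
[-0.0268, 0.0286, 0.0002, 0, 0, -2.81]
[-0.0281, 0.0272, 0.0002, 0, 0, -2.81]
[-0.0294, 0.0258, 0.0002, 0, 0, -2.81]
[-0.0307, 0.0243, 0.0002, 0, 0, -2.81]
[-0.0318, 0.0228, 0.0002, 0, 0, -2.81]
[-0.0329, 0.0212, 0.0002, 0, 0, -2.81]
[-0.0339, 0.0196, 0.0002, 0, 0, -2.81]
[-0.0348, 0.0179, 0.0002, 0, 0, -2.81]
[-0.0357, 0.0162, 0.0002, 0, 0, -2.81]
[-0.0364, 0.0144, 0.0002, 0, 0, -2.81]
```

Emit:
jog_arm(
  rows=[
    [-0.0268,0.0286,0,0,0,-2.8,0.8],
    [-0.0281,0.0272,0,0,0,-2.8,0.8],
    [-0.0294,0.0258,0,0,0,-2.8,0.8],
    [-0.0307,0.0243,0,0,0,-2.8,0.8],
    [-0.0318,0.0228,0,0,0,-2.8,0.8],
  ],
)

```text
time_s: 29.18
tool_pos: [0.5437, -0.04, 0.2014]
tcp_rot: [[0.499, 0.867, 0.001], [0.867, -0.499, -0.0], [0.0, 0.001, -1.0]]
contact_force: [-0.1, 0.5, -0.0]
grip_width: 0.0705
gripper_force: 0.0
```

Emit:
jog_arm(
  rows=[
    [-0.0329,0.0212,0,0,0,-2.8,0.8],
    [-0.0339,0.0196,0,0,0,-2.8,0.8],
    [-0.0348,0.0179,0,0,0,-2.8,0.8],
    [-0.0357,0.0162,0,0,0,-2.8,0.8],
    [-0.0364,0.0144,0,0,0,-2.8,0.8],
  ],
)

```text
time_s: 29.8
tool_pos: [0.5532, -0.2358, 0.2013]
tcp_rot: [[0.274, 0.962, 0.001], [0.962, -0.274, -0.0], [-0.0, 0.001, -1.0]]
contact_force: [0.6, -0.1, 0.0]
grip_width: 0.0707
gripper_force: 0.0
```

Emit:
jog_arm(
  rows=[
    [0,0,0,0,0,0,0.8],
    [0,0,0,0,0,0,0.8],
    [0,0,0,0,0,0,0.8],
    [0,0,0,0,0,0,0.8],
    [0,0,0,0,0,0,0.8],
  ],
)

```text
time_s: 30.42
tool_pos: [0.5524, -0.2341, 0.2011]
tcp_rot: [[0.276, 0.961, 0.0], [0.961, -0.276, -0.0], [-0.0, 0.0, -1.0]]
contact_force: [-0.1, -0.7, 0.2]
grip_width: 0.0707
gripper_force: 0.0
```

```bash
python3 - <<'E'
from h import *
im=snap('wrist','l2.png');s=observe();print(s['tool_pos'],s['grip_width'],s['time_s'])
g=cv2.cvtColor(im,cv2.COLOR_RGB2GRAY)
u=proj('wrist',[.5515,-.2353,.0235])[0];c,d=fit(g,u,.0235,44);print(u,c,d)
plan([c[0]/1000,c[1]/1000,.018],74,1)
E
```

```text
[ 0.55239996 -0.23421647  0.20107317] 0.07024680871457668 30.475
[318.22173246 214.58217816] [ 543.8 -247.3] [63.8 91.2]
from [ 0.5524 -0.2342  0.2011] yaw 73.99 tilt 0.01 t 30.48
[-0.0149, -0.0047, 0.1831, 0, 0, -0.01]
```

```bash
python3 - <<'E'
from h import *
g=cv2.imread('pics/l2.png',0)
u=proj('wrist',[.5515,-.2353,.0235])[0]
for th in (60,75,90,105): print(th,fit(g,u,.0235,42,th=th))
E
```

```text
60 (array([ 552.1, -234.9]), array([54.4, 55.8]))
75 (array([ 552.1, -234.9]), array([55.3, 56.4]))
90 (array([ 552.2, -235.1]), array([55.8, 57.1]))
105 (array([ 552.2, -235.1]), array([56.3, 57.7]))
```

Emit:
jog_arm(
  rows=[
    [-0.0006,0,0.03,0,0,0,0.8],
    [0,0,0.045,0,0,0,0.8],
    [0,0,0.045,0,0,0,0.8],
    [0,0,0.035,0,0,0,0.8],
    [0,0,0.02,0,0,0,0.8],
  ],
)

```text
time_s: 31.1
tool_pos: [0.5516, -0.2347, 0.0241]
tcp_rot: [[0.276, 0.961, -0.002], [0.961, -0.276, 0.001], [0.001, -0.002, -1.0]]
contact_force: [-0.2, -0.5, -0.0]
grip_width: 0.0708
gripper_force: 0.0
```

Emit:
jog_arm(
  rows=[
    [0,0,0.005,0,0,0,0.8],
    [0,0,0.004,0,0,0,0.8],
    [0,0,0,0,0,0,0.8],
    [0,0,0,0,0,0,0.8],
    [0,0,0,0,0,0,0.8],
  ],
)

```text
time_s: 31.72
tool_pos: [0.5523, -0.2352, 0.0174]
tcp_rot: [[0.276, 0.961, 0.001], [0.961, -0.276, -0.0], [-0.0, 0.001, -1.0]]
contact_force: [-0.2, 0.2, -0.5]
grip_width: 0.0704
gripper_force: 0.0
```

Emit:
jog_arm(
  newtons=25,
  rows=[
    [0,0,0,0,0,0,0.5],
    [0,0,0,0,0,0,0.5],
    [0,0,0,0,0,0,0.5],
    [0,0,0,0,0,0,0.5],
    [0,0,0,0,0,0,0.5],
  ],
)

```text
time_s: 32.35
tool_pos: [0.5522, -0.2351, 0.017]
tcp_rot: [[0.276, 0.961, 0.0], [0.961, -0.276, -0.0], [-0.0, 0.0, -1.0]]
contact_force: [-0.4, -0.3, 2.4]
grip_width: 0.0542
gripper_force: 25.0
```

Emit:
jog_arm(
  rows=[
    [0,0,-0.005,0,0,0,0.5],
    [0,0,-0.025,0,0,0,0.5],
    [0,0,-0.05,0,0,0,0.5],
    [0,0,-0.058,0,0,0,0.5],
    [0,0,-0.05,0,0,0,0.5],
  ],
)

```text
time_s: 32.98
tool_pos: [0.552, -0.235, 0.2073]
tcp_rot: [[0.276, 0.961, 0.001], [0.961, -0.276, -0.001], [-0.0, 0.001, -1.0]]
contact_force: [-0.2, 0.5, -2.2]
grip_width: 0.0538
gripper_force: 25.0
```

```bash
python3 -c "
from h import *
plan([.5826,.2065,.2],46,10)"
```

```text
from [ 0.552  -0.235   0.2073] yaw 73.97 tilt 0.06 t 32.98
[0.0433, -0.0093, 0.0007, 0, 0, 2.8]
[0.0428, -0.0114, 0.0007, 0, 0, 2.8]
[0.0422, -0.0134, 0.0007, 0, 0, 2.8]
[0.0415, -0.0155, 0.0007, 0, 0, 2.8]
[0.0407, -0.0175, 0.0007, 0, 0, 2.8]
[0.0398, -0.0194, 0.0007, 0, 0, 2.8]
[0.0388, -0.0214, 0.0007, 0, 0, 2.8]
[0.0377, -0.0232, 0.0007, 0, 0, 2.8]
[0.0365, -0.025, 0.0007, 0, 0, 2.8]
[0.0352, -0.0268, 0.0007, 0, 0, 2.8]
```

Emit:
jog_arm(
  rows=[
    [0.0433,-0.0093,0,0,0,2.8,0.5],
    [0.0428,-0.0114,0,0,0,2.8,0.5],
    [0.0422,-0.0134,0,0,0,2.8,0.5],
    [0.0415,-0.0155,0,0,0,2.8,0.5],
    [0.0407,-0.0175,0,0,0,2.8,0.5],
  ],
)

```text
time_s: 33.6
tool_pos: [0.5672, -0.0127, 0.205]
tcp_rot: [[0.502, 0.865, -0.0], [0.865, -0.502, 0.0], [0.0, -0.0, -1.0]]
contact_force: [-0.4, 0.6, -0.8]
grip_width: 0.0542
gripper_force: 25.0
```

Emit:
jog_arm(
  rows=[
    [0.0398,-0.0194,0,0,0,2.8,0.5],
    [0.0388,-0.0214,0,0,0,2.8,0.5],
    [0.0377,-0.0232,0,0,0,2.8,0.5],
    [0.0365,-0.025,0,0,0,2.8,0.5],
    [0.0352,-0.0268,0,0,0,2.8,0.5],
  ],
)

```text
time_s: 34.22
tool_pos: [0.5827, 0.2081, 0.205]
tcp_rot: [[0.696, 0.718, -0.0], [0.718, -0.696, -0.0], [-0.0, -0.0, -1.0]]
contact_force: [1.2, 0.5, -1.4]
grip_width: 0.0543
gripper_force: 25.0
```

Emit:
jog_arm(
  rows=[
    [0,0,0.03,0,0,0,0.5],
    [0,0,0.04,0,0,0,0.5],
    [0,0,0.02,0,0,0,0.5],
    [0,0,0,0,0,0,0.5],
    [0,0,0,0,0,0,0.5],
  ],
)

```text
time_s: 34.85
tool_pos: [0.5834, 0.2066, 0.1161]
tcp_rot: [[0.695, 0.719, 0.002], [0.719, -0.695, 0.0], [0.001, 0.001, -1.0]]
contact_force: [-0.2, 0.0, -1.3]
grip_width: 0.0546
gripper_force: 25.0
```

```bash
python3 -c "
from h import *
get_image('wrist');get_image('wrist');s=observe();print(s['grip_width'],s['gripper_force'])
plan([.5826,.2065,.1],46,1)"
```

```text
0.054468067067285804 24.999787043880133
from [0.5834 0.2067 0.1163] yaw 45.96 tilt 0.13 t 34.95
[-0.0007, -0.0005, 0.0163, 0, 0, -0.04]
```

Emit:
jog_arm(
  rows=[
    [-0.0005,-0.0003,0.012,0,0,0,0.5],
    [0,0,0.012,0,0,0,0.5],
    [0,0,0.01,0,0,0,0.5],
    [0,0,0,0,0,0,0.5],
    [0,0,0,0,0,0,0.5],
  ],
)

```text
time_s: 35.58
tool_pos: [0.5825, 0.2065, 0.0811]
tcp_rot: [[0.695, 0.719, 0.0], [0.719, -0.695, 0.0], [0.0, 0.0, -1.0]]
contact_force: [0.3, -1.2, -1.0]
grip_width: 0.0545
gripper_force: 25.0
```

Emit:
jog_arm(
  rows=[
    [0,0,0.006,0,0,0,0.5],
    [0,0,0.006,0,0,0,0.5],
    [0,0,0.003,0,0,0,0.5],
    [0,0,0,0,0,0,0.5],
    [0,0,0,0,0,0,0.5],
  ],
)

```text
time_s: 36.2
tool_pos: [0.5824, 0.2064, 0.0661]
tcp_rot: [[0.695, 0.719, 0.0], [0.719, -0.695, 0.0], [0.0, 0.0, -1.0]]
contact_force: [0.0, -0.1, -1.4]
grip_width: 0.0541
gripper_force: 25.0
```

Emit:
jog_arm(
  rows=[
    [0,0,0.001,0,0,0,0.5],
    [0,0,0.001,0,0,0,0.5],
    [0,0,0,0,0,0,0.5],
    [0,0,0,0,0,0,0.5],
    [0,0,0,0,0,0,0.5],
  ],
)

```text
time_s: 36.83
tool_pos: [0.5823, 0.2065, 0.064]
tcp_rot: [[0.695, 0.719, 0.0], [0.719, -0.695, 0.0], [0.0, 0.0, -1.0]]
contact_force: [0.7, -0.1, -1.2]
grip_width: 0.0544
gripper_force: 25.0
```

Emit:
jog_arm(
  rows=[
    [0,0,0,0,0,0,0.8],
    [0,0,0,0,0,0,0.8],
    [0,0,0,0,0,0,0.8],
    [0,0,-0.01,0,0,0,0.8],
    [0,0,-0.03,0,0,0,0.8],
  ],
)

```text
time_s: 37.45
tool_pos: [0.5817, 0.2063, 0.1038]
tcp_rot: [[0.695, 0.719, -0.003], [0.719, -0.695, -0.0], [-0.002, -0.002, -1.0]]
contact_force: [-0.2, 0.2, -0.6]
grip_width: 0.0701
gripper_force: 0.0
```

Emit:
jog_arm(
  rows=[
    [0,0,-0.04,0,0,0,0.8],
    [0,0,-0.045,0,0,0,0.8],
    [0,0,-0.01,0,0,0,0.8],
    [-0.03,0,0,0,0,0,0.8],
    [-0.04,0,0,0,0,0,0.8],
  ],
)

```text
time_s: 38.08
tool_pos: [0.5328, 0.1558, 0.1983]
tcp_rot: [[0.694, 0.72, -0.001], [0.72, -0.694, -0.0], [-0.001, -0.001, -1.0]]
contact_force: [0.4, -0.0, 0.7]
grip_width: 0.0708
gripper_force: 0.0
```

Emit:
jog_arm(
  rows=[
    [0,0,0,0,0,0,0.8],
    [0,0,0,0,0,0,0.8],
    [0,0,0,0,0,0,0.8],
    [0,0,0,0,0,0,0.8],
    [0,0,0,0,0,0,0.8],
  ],
)

```text
time_s: 38.7
tool_pos: [0.5338, 0.1564, 0.1988]
tcp_rot: [[0.695, 0.719, -0.0], [0.719, -0.695, 0.0], [-0.0, -0.0, -1.0]]
contact_force: [-0.6, -0.8, -0.0]
grip_width: 0.0704
gripper_force: 0.0
```

```bash
python3 - <<'E'
from h import *
im=snap('wrist','f4.png');s=observe();print(s['tool_pos'],s['grip_width'],s['gripper_force'],s['time_s'])
g=cv2.cvtColor(im,cv2.COLOR_RGB2GRAY)
u=proj('wrist',[.5826,.2065,.0685])[0]
for th in (80,95,110): print(u,fit(g,u,.0685,52,th=th))
t=get_image('side');gs=cv2.cvtColor(t,cv2.COLOR_RGB2GRAY);cv2.imwrite('pics/sideE.png',t[:,:,::-1])
# dark stack in side view: rows/cols extents vs predicted levels
for z in (.012,.027,.042,.057,.072,.084): print(z,proj('side',[.5826,.2065,z])[0].round(1))
u0=proj('side',[.5826,.2065,.042])[0].astype(int)
for y in range(u0[1]-32,u0[1]+34,2):
  row=gs[y,u0[0]-35:u0[0]+35];d=np.where(row<110)[0];print(y,(d.min()-35+u0[0],d.max()-35+u0[0],len(d)) if len(d) else '-')
E
```

```text
[0.53374549 0.15629059 0.19881635] 0.07038446635777966 0.0 38.75
[318.62744079 124.93418726] (array([579.5, 208.4]), array([37.8, 45.9]))
[318.62744079 124.93418726] (array([584.6, 205.8]), array([53.8, 54.6]))
[318.62744079 124.93418726] (array([584.2, 206.2]), array([55.2, 55.7]))
0.012 [319.9 329.9]
0.027 [319.9 324.5]
0.042 [319.9 319. ]
0.057 [320.  313.3]
0.072 [320.  307.5]
0.084 [320.  302.7]
286 (np.int64(284), np.int64(353), 70)
288 (np.int64(284), np.int64(353), 67)
290 (np.int64(284), np.int64(353), 66)
292 (np.int64(284), np.int64(353), 56)
294 (np.int64(297), np.int64(353), 49)
296 (np.int64(296), np.int64(353), 47)
298 (np.int64(295), np.int64(353), 45)
300 (np.int64(294), np.int64(353), 41)
302 (np.int64(292), np.int64(353), 41)
304 (np.int64(288), np.int64(353), 44)
306 (np.int64(284), np.int64(353), 47)
308 (np.int64(284), np.int64(353), 47)
310 (np.int64(284), np.int64(353), 44)
312 (np.int64(284), np.int64(340), 45)
314 (np.int64(284), np.int64(340), 46)
316 (np.int64(284), np.int64(346), 51)
318 (np.int64(284), np.int64(345), 48)
320 (np.int64(284), np.int64(334), 39)
322 (np.int64(284), np.int64(334), 36)
324 (np.int64(284), np.int64(334), 32)
326 (np.int64(305), np.int64(334), 30)
328 (np.int64(305), np.int64(334), 30)
330 (np.int64(305), np.int64(334), 30)
332 (np.int64(306), np.int64(334), 29)
334 (np.int64(307), np.int64(333), 27)
336 (np.int64(309), np.int64(332), 24)
338 (np.int64(311), np.int64(330), 20)
340 (np.int64(314), np.int64(327), 14)
342 (np.int64(293), np.int64(353), 3)
344 (np.int64(293), np.int64(353), 8)
346 (np.int64(293), np.int64(353), 16)
348 (np.int64(296), np.int64(353), 12)
350 (np.int64(341), np.int64(353), 13)
```

```bash
python3 -c "
from workcell import *
print(hand_in())"
```

```text
the job is handed in; nothing more can be done
None
```

The job is handed in at about 39 s, no verdict came back: all three tray washers are on the arbor with faces alternating (up, down, up, down), each measured round and at its level from the wrist camera, and the bystanders were never approached.

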